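# Tap a bisque vase to the centre of a banding wheel

### The arm

A 7-joint arm with a two-finger parallel gripper is mounted at the origin on the work surface. World frame = base frame: x ahead of the robot, y to its left, z up, the work surface at z = 0. Lengths are in mm, angles in rad, forces in N, time in s.
With the tool pointing down it reaches from about 400 to 875 mm from the base axis. Payload 4.4 kg.
Tool frame: the origin (TCP) lies between the finger pads; the fingertips stand 22 mm ahead of it and the grasp point (between the pads) lies 3 mm ahead of it (robot.tcp_to_tips is the distance from the TCP to the fingertips, in mm); z points along the fingers, y is the line along which they close (so a half turn about z gives the same grasp; the last joint's range is limited). The gripper opens to 85 mm and grips with 20 to 120 N. Pads are 22 mm wide; open, the fingers measure 114 mm over their backs; the gripper's body (76 mm by 85 mm) begins 54 mm behind the grasp point. The pads swing forward as they close: fully open they stand 13 mm farther back than shut.
Start: joints at [1.075, 0.628, 0.038, 1.517, -0.027, 0.996, -0.02], TCP at [270.875, -590.884, 253.313] pointing down, gripper open.
Joint ranges: [-3.06, 3.06], [-0.37, 2.12], [-1.25, 1.32], [0.18, 2.47], [-1.1, 4.24], [0.23, 1.98], [-2.94, 2.94]. Speed limits (rad/s): [2.57, 2.57, 3.14, 3.14, 3.14, 3.14, 3.14].

### API

Orientations are given as a 3x3 rotation matrix whose columns are the frame's x, y, z axes.
In Python, from bench import read_state, viewer, close_job, robot gives the robot as it stands.
- The arm moves only by the tool move_arm, never from a script. Its argument "deltas" is a list of rows, each an object with "jaw": the opening, from -1 (shut) to 1 (fully open); "xyz": the shift along the tool's x, y, z normalised to -1 to 1, where 1 is 25 mm, a list of three; "twist": the turn, a rotation vector about the tool's x, y, z normalised to -1 to 1, where 1 is 0.1 rad, a list of three. A call has 1 to 5 rows; each row shifts and turns the commanded pose from where the row before left it, along the tool's axes as they then stand; what a row does not reach is not made up. A row lasts 1/12 s, in which the tool goes at most 41.7 mm and 7.16 degrees, less where a joint would pass 70% of its speed; a pose out of reach is approached as far as the arm can. A call with a number of a shift or a turn outside -1 to 1 is refused whole. A call with a gripper value outside its range is refused whole. The fingers move at their own pace and stop on an object; "grip_force" is the grip in N (left out, the last holds). Time passes only in rows, so rows that do not move let the fingers close. It gives the time, the measured TCP pose, the force, the opening and the grip force at its end, in the units of the state.
- read_state(): the state, without advancing time (a new reading comes with each control period).
- viewer.snapshot(name): name is "side" or "top" or "wrist"; returns the picture (400x640x3 uint8, blue, green, red); there is no depth.
- viewer.get_calibration(name): a dict with "fx", "fy", "cx", "cy" (pixels), "R" (3x3) and "t" (3): a world point X has camera coordinates R X + t. Camera axes: x right, y down, z forward; pixel columns grow to the right and rows downward; lengths in mm; the calibration is good to about 2 mm. The wrist camera is an equidistant fisheye: a pixel r from the principal point sees the ray r / f radians off the axis. A picture is of the moment at which its call begins: read the wrist's pose just before it. get_calibration takes no time and is no camera call; for the wrist camera it gives the pose at the moment of the call.
- close_job(): hands the job in; it is judged then, once.
The state is a dict: "clock": time; "joints": joint angles; "dq": joint speeds; "joint_efforts": joint torques, N m; "tool_pos": TCP position; "eef_rot": TCP orientation; "ft_force": force on the tool from outside, world axes, zero at the start; "moment": the same for the moment, N m; "finger_gap": finger opening in mm; "finger_force": force on a finger pad.
Only numpy, scipy, OpenCV 4.12 (cv2) and the standard library are available. Lean on these libraries where they do the work, as an engineer would, in place of code of your own. Each camera call takes 0.05 s, during which the arm holds its last target. There are 200 camera calls.

### The job

The terracotta bottle vase stands off-centre on the small banding wheel (the round metal turntable on a stem). Tap or nudge it lightly with the fingertips on its round belly until it stands upright in the middle of the wheel head, to within 5 mm, then take the hand away. Do not lift it, touch its slender neck, shove it hard, tip it or knock it off, and leave the other things on the table alone.

Things in the scene. Friction and masses are not known exactly. Their poses are not given: they have to be found in the camera images.
- vase: Loose, unglazed terracotta bottle vase, 0.33 to 0.6 kg, 114 mm tall, round about its upright z axis, easily tipped. Origin: centre of its flat foot (66 mm diameter) on the wheel head. Diameter 72 mm at 6 mm above the foot, 100 at 25, 110 (widest) at 42, 106 at 56, 84 at 70, 44 at 80 mm where the neck begins. It starts 18 to 31 mm off the wheel's centre, in any direction.
- vase_belly (a point): Point on the vase's axis at its widest height, 42 mm above the foot (122 mm above the table); the belly's surface is 55 mm from it all round, too wide to be gripped. A level push at this height makes the vase slide (1.5 to 4.5 N) and it stops when the push stops; a push much higher tips it.
- neck: The slender neck of the vase, part of it: from 80 to 114 mm above the foot, 28 mm diameter with a 38 mm lip and a 37 mm root. The origin is at its root on the vase's axis. Must not be touched.
- wheel: Banding wheel fixed to the table, its brake set so that it does not turn: grey foot 124 mm in diameter, stem, and a flat round aluminium head 140 mm in diameter and 12 mm thick with a thin dark ring near its rim. The origin is on the axis at table height; the flat top of the head is 80 mm above it. Its yaw is of no consequence.
- wheel_center (a point): The centre of the top face of the wheel head, 80 mm above the table: the vase's foot belongs centred here.
- cup: Bystander: small terracotta cup, 68 mm in diameter, 55 mm tall, standing on the table near the wheel (lower than its head). Origin: centre of its underside.
- bowl: Bystander: white bowl, 96 mm in diameter, 45 mm tall, on the table near the wheel. Origin: centre of its underside.
- brush: Bystander: brush lying on the table near the wheel, under 40 mm high. Origin: centre of its underside, handle towards its -x.
- jar_a: Bystander: glass jar with lid, 64 mm in diameter, 85 mm tall, on the left of the table. Origin: centre of its underside.
- jar_b: Bystander: white jar with lid, 60 mm in diameter, 75 mm tall, on the right of the table. Origin: centre of its underside.
- cone: Bystander: white kiln prop, a cone 52 mm in diameter, 45 mm tall, on the right of the table. Origin: centre of its underside.
- mug: Bystander: white mug with a handle, 76 mm in diameter, 85 mm tall, on the left of the table. Origin: centre of its underside.
There are look-alikes about, which are no part of the job. What is shaped like the vase but green, purple or turquoise is not meant.

How it is judged:
By the outcome, as a careful person would: the job done as asked, in the order asked, and still so for the second after the job is handed in, with the robot touching nothing.
It also fails if it takes over 45 s, if anything falls off the work surface, if the arm or the gripper's body presses on something with over 40 N, if the wrist force passes 120 N, or if a joint passes its speed limit or range.

## Working session

There is one attempt and no reset: what is moved stays moved. The work goes in short steps, Python scripts to look and compute and a tool call to move; the robot and the scene stay as the last step left them, time stands still between calls to the robot, and variables do not carry over. Pictures are saved under pics/ and viewed, at most 10 in all, crops included, and the job is handed in when it is done.

Besides the shell and the picture viewer there is one more tool, called as name([rows], argument=value, ...), one row to a line, values as JSON. move_arm: Moves the arm, as the interface text tells. Scaled input: -1 to 1 covers 25 mm each way for a shift and 0.1 rad each way for a turn. Its arguments: {"type":"object","properties":{"deltas":{"type":"array"},"grip_force":{"type":"number"}},"required":["deltas"]}

```bash
mkdir -p pics; ls; python3 - <<'E'
from bench import read_state, viewer
import cv2
s=read_state(); print(s)
for n in ("side","top"):
    im=viewer.snapshot(n); cv2.imwrite(f"pics/{n}0.png",im); c=viewer.get_calibration(n); print(n,c)
E
```

```text
pics
{'clock': 0.0, 'joints': array([ 1.0752099 ,  0.62939163,  0.03842992,  1.51835925, -0.02698197,
        0.99629064, -0.01998446]), 'dq': array([ 2.88506762e-04, -6.14483303e-04, -3.48619397e-05, -1.93070632e-03,
       -9.04695775e-04, -7.73274535e-04, -5.18737562e-04]), 'joint_efforts': array([-1.50901842e-04, -5.63401437e+01,  1.22607082e+00, -1.93444920e+01,
        1.09188686e-02,  1.03875477e-02, -5.86243331e-06]), 'tool_pos': array([ 270.62665523, -590.34507698,  252.36214015]), 'eef_rot': array([[ 9.09040044e-01,  4.16707929e-01, -8.37024556e-04],
       [ 4.16708769e-01, -9.09038379e-01,  1.74026681e-03],
       [-3.57044675e-05, -1.93076769e-03, -9.99998135e-01]]), 'ft_force': array([0.05286202, 0.27065645, 0.17845353]), 'moment': array([ 0.04860365, -0.03327518, -0.01764401]), 'finger_force': 0.0, 'finger_gap': 85.08786787759436}
side {'fx': 406.1417335707456, 'fy': 406.1417335707456, 'cx': 317.63205125188824, 'cy': 200.97834969606805, 'R': array([[ 0.99420534, -0.10707299, -0.00954503],
       [-0.08718009, -0.75116296, -0.65433465],
       [ 0.06289169,  0.65137515, -0.75614486]]), 't': array([-573.88618501,  107.04127693, 1308.49158997])}
top {'fx': 412.9029490499187, 'fy': 412.9029490499187, 'cx': 319.2857620531842, 'cy': 205.19328794941393, 'R': array([[ 0.00501937, -0.99995066,  0.00857219],
       [-0.9892498 , -0.00621815, -0.14610331],
       [ 0.1461494 , -0.00774669, -0.9892322 ]]), 't': array([ -20.05025412,  578.46788665, 1095.16975328])}
```

View pics/side0.png

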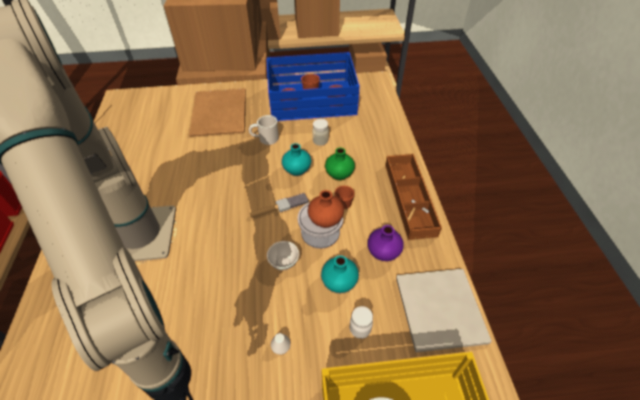

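View pics/top0.png

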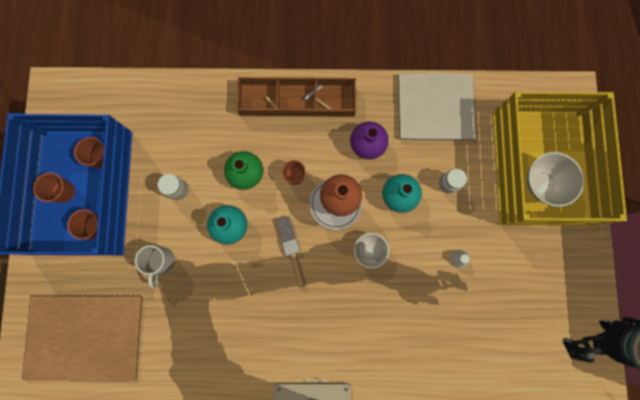

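```bash
python3 - <<'E'
import cv2,numpy as np
t=cv2.imread("pics/top0.png");s=cv2.imread("pics/side0.png")
a=cv2.resize(t[155:245,290:390],None,fx=4,fy=4,interpolation=cv2.INTER_CUBIC)
b=cv2.resize(s[170:260,280:380],None,fx=4,fy=4,interpolation=cv2.INTER_CUBIC)
cv2.imwrite("pics/c0.png",np.hstack([a,b]))
for n,im,(u,v) in(("t",t,(325,218)),("t",t,(341,205)),("t",t,(305,240)),("s",s,(320,237)),("s",s,(325,212)),("s",s,(346,195))): print(n,u,v,im[v,u],cv2.cvtColor(im,cv2.COLOR_BGR2HSV)[v,u])
E
```

```text
t 325 218 [150 163 170] [ 20  30 170]
t 341 205 [ 46  75 140] [  9 171 140]
t 305 240 [ 90 145 184] [ 18 130 184]
s 320 237 [134 140 150] [ 11  27 150]
s 325 212 [ 52  94 195] [  9 187 195]
s 346 195 [ 39  68 146] [  8 187 146]
```

View pics/c0.png

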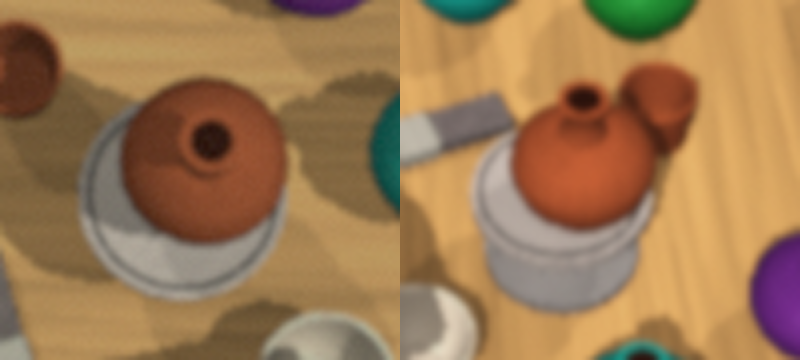

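```bash
cat > h.py <<'E'
import cv2,numpy as np
from scipy.optimize import least_squares
from bench import viewer,read_state
def rays(c,p):
    d=np.c_[(p[:,0]-c["cx"])/c["fx"],(p[:,1]-c["cy"])/c["fy"],np.ones(len(p))]@c["R"]
    return -c["R"].T@c["t"], d/np.linalg.norm(d,axis=1)[:,None]
def px(c,X):
    q=c["R"]@np.array(X,float)+c["t"]; return np.array([c["fx"]*q[0]/q[2]+c["cx"],c["fy"]*q[1]/q[2]+c["cy"]])
def edge(m):
    m=max(cv2.findContours(m,cv2.RETR_EXTERNAL,cv2.CHAIN_APPROX_NONE)[0],key=cv2.contourArea)
    return m[:,0].astype(float)
S=np.array([1,1,55/42.])
def up(im,k=4): return cv2.resize(im,None,fx=k,fy=k,interpolation=cv2.INTER_CUBIC)
def masks(im,box):
    x0,y0,x1,y1=box; h=cv2.cvtColor(up(im[y0:y1,x0:x1]),cv2.COLOR_BGR2HSV)
    v=cv2.inRange(h,(0,140,30),(14,255,255))|cv2.inRange(h,(170,120,20),(180,255,255))
    g=cv2.inRange(h,(0,0,60),(180,75,255))
    op=lambda m:cv2.morphologyEx(m,cv2.MORPH_OPEN,np.ones((7,7)))
    return op(v),op(g)
def tofull(p,box): return (p+.5)/4-.5+np.array(box[:2])
def vase(name,im,box,x0):
    c=viewer.get_calibration(name); v,_=masks(im,box); p=tofull(edge(v),box)
    o,d=rays(c,p); ds=d*S; ds/=np.linalg.norm(ds,axis=1)[:,None]
    def f(x): return np.linalg.norm(np.cross((np.r_[x,122]-o)*S,ds),axis=1)-55
    r=least_squares(f,x0,loss="cauchy",f_scale=1.); e=f(r.x); return r.x,np.mean(abs(e)<2),len(e)
def wheel(name,im,box,x0):
    c=viewer.get_calibration(name); v,g=masks(im,box); p0=edge(g)
    near=cv2.dilate(v,np.ones((17,17))); p0=p0[[near[int(y),int(x)]==0 for x,y in p0]]
    p=tofull(p0,box); o,d=rays(c,p); X=o+d*((80-o[2])/d[:,2])[:,None]
    f=lambda x:np.linalg.norm(X[:,:2]-x,axis=1)-70
    r=least_squares(f,x0,loss="cauchy",f_scale=1.); e=f(r.x); return r.x,np.mean(abs(e)<2),len(e)
E
python3 - <<'E'
from h import *
t=cv2.imread("pics/top0.png");s=cv2.imread("pics/side0.png")
c=viewer.get_calibration("top"); print("cam",-c["R"].T@c["t"])
o,d=rays(c,np.array([[336,203.],[293,172],[371,250],[290,240],[402,193]]));X=o+d*((80-o[2])/d[:,2])[:,None];print(X.round())
x0=X[0,:2]
print(vase("top",t,(305,170,367,222),x0),vase("side",s,(300,185,343,235),x0))
print(wheel("top",t,(303,170,366,233),x0),wheel("side",s,(290,200,346,240),x0))
E
```

```text
cam [ 412.29147237   -7.96832959 1168.06512859]
[[ 579.  -61.   80.]
 [ 663.   55.   80.]
 [ 455. -153.   80.]
 [ 480.   60.   80.]
 [ 607. -238.   80.]]
(array([592.04972234, -72.75390443]), np.float64(0.4721030042918455), 466) (array([597.23363079, -65.31908713]), np.float64(0.4271047227926078), 487)
(array([578.33832874, -58.76149223]), np.float64(1.0), 388) (array([578.73464792, -61.74573785]), np.float64(0.26195028680688337), 523)
```

```bash
python3 - <<'E'
from h import *
t=cv2.imread("pics/top0.png");s=cv2.imread("pics/side0.png")
out=[]
for n,im,box in(("top",t,(305,165,367,235)),("side",s,(290,180,352,250))):
    c=viewer.get_calibration(n);v,g=masks(im,box);e=edge(v);p=tofull(e,box)
    o,d=rays(c,p); ds=d*S; ds/=np.linalg.norm(ds,axis=1)[:,None]
    F=lambda x:np.linalg.norm(np.cross((np.r_[x[:2],122]-o)*S,ds),axis=1)-x[2]
    r=least_squares(F,[592,-72,55],loss="cauchy",f_scale=1.5);f=F(r.x);print(n,r.x,np.mean(abs(f)<2),np.percentile(f,[5,25,50,75,95]).round(1))
    u=up(im[box[1]:box[3],box[0]:box[2]]);
    for q in e.astype(int): cv2.circle(u,tuple(map(int,q)),0,(255,0,0),-1)
    th=np.linspace(0,6.28,200)
    for X in np.c_[r.x[0]+55*np.cos(th),r.x[1]+55*np.sin(th),122+0*th]:
        q=(px(c,X)-box[:2]+.5)*4; cv2.circle(u,tuple(q.astype(int)),0,(0,255,0),-1)
    out.append(u)
cv2.imwrite("pics/c1.png",np.hstack(out))
E
```

```text
top [595.21549743 -71.69604857  52.11573261] 1.0 [-0.7 -0.3 -0.   0.3  1. ]
side [597.24983767 -64.72988034  54.94865752] 0.4543726235741445 [-2.7 -0.7  1.5 21.9 45.8]
```

View pics/c1.png

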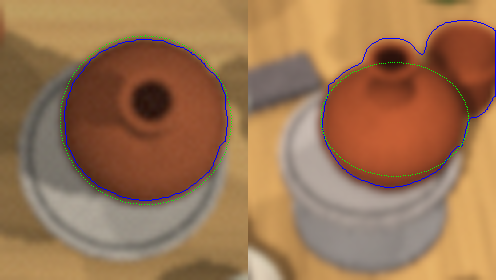

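```bash
python3 - <<'E'
s=open("h.py").read()
s=s.replace("    def f(x): return np.linalg.norm(np.cross((np.r_[x,122]-o)*S,ds),axis=1)-55\n","    k=p[:,1]>box[4] if len(box)>4 else p[:,1]>0; o,ds=o,ds[k]\n    def f(x): return np.linalg.norm(np.cross((np.r_[x[:2],122]-o)*S,ds),axis=1)-x[2]\n    x0=[*x0[:2],54]\n")
s=s.replace("y1=box;","y1=box[:4];")
s=s.replace("axis=1)-70","axis=1)-x[2]\n    x0=[*x0[:2],70]")
open("h.py","w").write(s)
E
python3 - <<'E'
from h import *
t=cv2.imread("pics/top0.png");s=cv2.imread("pics/side0.png")
x0=[592,-70]
print(vase("top",t,(305,165,367,235),x0),vase("side",s,(290,180,352,250,210),x0))
print(wheel("top",t,(303,170,366,233),x0))
w=[578.3,-58.8]
for a in range(0,360,30):
  print(a,px(viewer.get_calibration("side"),[w[0]+70*np.cos(np.radians(a)),w[1]+70*np.sin(np.radians(a)),80]).round(1),end=" ")
E
```

```text
(array([595.20118268, -71.68643729,  52.10841952]), np.float64(1.0), 466) (array([594.37280908, -69.02977271,  51.50375591]), np.float64(0.8622448979591837), 196)Traceback (most recent call last):
  File "<stdin>", line 5, in <module>
  File "h.py", line 34, in wheel
    r=least_squares(f,x0,loss="cauchy",f_scale=1.); e=f(r.x); return r.x,np.mean(abs(e)<2),len(e)
    return func(*args, **kwargs)
    vector_fun = VectorFunction(
        fun_wrapped,
    ...<6 lines>...
        workers=workers
    )
    self._update_fun()
    ~~~~~~~~~~~~~~~~^^
    self.f = self.fun_wrapped(xp_copy(self.x))
             ~~~~~~~~~~~~~~~~^^^^^^^^^^^^^^^^^
    return np.atleast_1d(self.fun(x))
                         ~~~~~~~~^^^
    return self.f(x, *self.args, **self.kwargs)
           ~~~~~~^^^^^^^^^^^^^^^^^^^^^^^^^^^^^^
  File "h.py", line 32, in <lambda>
    f=lambda x:np.linalg.norm(X[:,:2]-x,axis=1)-x[2]
                              ~~~~~~~^~
ValueError: operands could not be broadcast together with shapes (388,2) (3,)
```

```bash
sed -i 's/X\[:,:2\]-x,axis/X[:,:2]-x[:2],axis/' h.py
python3 - <<'E'
from h import *
t=cv2.imread("pics/top0.png");s=cv2.imread("pics/side0.png")
print(wheel("top",t,(303,170,366,233),[592,-70]))
# side wheel: gray contour, keep left/upper rim and right rim points, list
box=(290,195,352,250); v,g=masks(s,box); p=tofull(edge(g),box)
c=viewer.get_calibration("side"); k=(p[:,1]<219)&((p[:,0]<307)|(p[:,0]>340)); o,d=rays(c,p[k]); X=o+d*((80-o[2])/d[:,2])[:,None]
F=lambda x:np.linalg.norm(X[:,:2]-x[:2],axis=1)-70
r=least_squares(F,[578,-60],loss="cauchy"); print(r.x,np.percentile(F(r.x),[5,25,50,75,95]),k.sum())
E
```

```text
(array([577.78130214, -58.42509105,  69.40451918]), np.float64(1.0), 388)
[580.76778543 -56.91964669] [-1.10062639  0.36196402 22.64634132 41.20091261 51.46077153] 253
```

move_arm([
  {"jaw":-0.53,"xyz":[0,0,0],"twist":[0,0,-1]},
  {"jaw":-0.53,"xyz":[0,0,0],"twist":[0,0,-1]},
  {"jaw":-0.53,"xyz":[0,0,0],"twist":[0,0,-1]},
  {"jaw":-0.53,"xyz":[0,0,0],"twist":[0,0,-1]},
  {"jaw":-0.53,"xyz":[0,0,0],"twist":[0,0,-1]},
])

```text
clock: 0.52
tool_pos: [270.7, -590.6, 252.8]
eef_rot: [[0.594, 0.804, -0.0], [0.804, -0.594, 0.001], [0.0, -0.001, -1.0]]
ft_force: [-0.9, 0.2, -0.1]
finger_gap: 25.6
finger_force: 0.0
```

```bash
python3 - <<'E'
from h import *
c=viewer.get_calibration("top")
for n,q,z in(("purple lip",(372,132),114),("purple belly",(369,140),42),("turq lip",(407,188),114)):
    o,d=rays(c,np.array([q],float)); print(n,(o+d*((z-o[2])/d[0,2])).round())
E
```

```text
purple lip [[ 765. -155.  114.]]
purple belly [[ 766. -156.   42.]]
turq lip [[ 615. -244.  114.]]
```

move_arm([
  {"jaw":-0.53,"xyz":[0.97,0.09,0],"twist":[0,0,0]},
  {"jaw":-0.53,"xyz":[0.97,0.09,0],"twist":[0,0,0]},
  {"jaw":-0.53,"xyz":[0.97,0.09,0],"twist":[0,0,0]},
  {"jaw":-0.53,"xyz":[0.97,0.09,0],"twist":[0,0,0]},
  {"jaw":-0.53,"xyz":[0.97,0.09,0],"twist":[0,0,0]},
])

```text
clock: 0.93
tool_pos: [352.8, -499.3, 252.8]
eef_rot: [[0.598, 0.801, -0.001], [0.801, -0.598, 0.001], [0.0, -0.001, -1.0]]
ft_force: [0.3, 0.4, -0.9]
finger_gap: 20.3
finger_force: 0.0
```

move_arm([
  {"jaw":-0.53,"xyz":[0.97,0.09,0],"twist":[0,0,0]},
  {"jaw":-0.53,"xyz":[0.97,0.09,0],"twist":[0,0,0]},
  {"jaw":-0.53,"xyz":[0.97,0.09,0],"twist":[0,0,0]},
  {"jaw":-0.53,"xyz":[0.97,0.09,0],"twist":[0,0,0]},
  {"jaw":-0.53,"xyz":[0.97,0.09,0],"twist":[0,0,0]},
])

```text
clock: 1.35
tool_pos: [434.4, -408.8, 252.9]
eef_rot: [[0.598, 0.801, -0.001], [0.801, -0.598, 0.001], [0.0, -0.001, -1.0]]
ft_force: [-0.6, 0.4, 0.4]
finger_gap: 20.0
finger_force: 0.0
```

move_arm([
  {"jaw":-0.53,"xyz":[0.97,0.09,0],"twist":[0,0,0]},
  {"jaw":-0.53,"xyz":[0.97,0.09,0],"twist":[0,0,0]},
  {"jaw":-0.53,"xyz":[0.97,0.09,0],"twist":[0,0,0]},
  {"jaw":-0.53,"xyz":[0.97,0.09,0],"twist":[0,0,0]},
  {"jaw":-0.53,"xyz":[0.97,0.09,0],"twist":[0,0,0]},
])

```text
clock: 1.77
tool_pos: [515.9, -318.4, 252.9]
eef_rot: [[0.598, 0.802, -0.001], [0.802, -0.598, 0.0], [-0.0, -0.001, -1.0]]
ft_force: [-0.8, -0.1, -0.1]
finger_gap: 20.0
finger_force: 0.0
```

move_arm([
  {"jaw":-0.53,"xyz":[0.98,0.09,0],"twist":[0,0,0]},
  {"jaw":-0.53,"xyz":[0.98,0.09,0],"twist":[0,0,0]},
  {"jaw":-0.53,"xyz":[0.98,0.09,0],"twist":[0,0,0]},
  {"jaw":-0.53,"xyz":[0.98,0.09,0],"twist":[0,0,0]},
  {"jaw":-0.53,"xyz":[0.98,0.09,0],"twist":[0,0,0]},
])

```text
clock: 2.18
tool_pos: [598.1, -227.0, 252.8]
eef_rot: [[0.598, 0.801, -0.001], [0.801, -0.598, 0.0], [-0.0, -0.001, -1.0]]
ft_force: [0.4, 0.2, -0.4]
finger_gap: 20.7
finger_force: 0.0
```

move_arm([
  {"jaw":-0.53,"xyz":[0.98,0.09,0],"twist":[0,0,0]},
  {"jaw":-0.53,"xyz":[0.98,0.09,0],"twist":[0,0,0]},
  {"jaw":-0.53,"xyz":[0.98,0.09,0],"twist":[0,0,0]},
  {"jaw":-0.53,"xyz":[0.98,0.09,0],"twist":[0,0,0]},
  {"jaw":-0.53,"xyz":[0.98,0.09,0],"twist":[0,0,0]},
])

```text
clock: 2.6
tool_pos: [680.3, -135.7, 252.8]
eef_rot: [[0.598, 0.801, -0.001], [0.801, -0.598, 0.0], [-0.001, -0.001, -1.0]]
ft_force: [0.7, -0.6, 0.3]
finger_gap: 20.3
finger_force: 0.0
```

move_arm([
  {"jaw":-0.53,"xyz":[0,0,0.8],"twist":[0,0,0]},
  {"jaw":-0.53,"xyz":[0,0,0.8],"twist":[0,0,0]},
  {"jaw":-0.53,"xyz":[0,0,0.6],"twist":[0,0,0]},
  {"jaw":-0.53,"xyz":[0,0,0],"twist":[0,0,0]},
])

```text
clock: 2.93
tool_pos: [677.4, -136.1, 194.0]
eef_rot: [[0.598, 0.802, -0.008], [0.802, -0.598, 0.001], [-0.004, -0.007, -1.0]]
ft_force: [-1.3, 0.0, -1.1]
finger_gap: 20.0
finger_force: 0.0
```

```bash
python3 - <<'E'
from h import *
out=[]
for n,b in(("top",(290,130,390,230)),("side",(280,150,380,250))):
    im=viewer.snapshot(n); cv2.imwrite(f"pics/{n}1.png",im); out.append(up(im[b[1]:b[3],b[0]:b[2]]))
cv2.imwrite("pics/c2.png",np.hstack(out))
E
```

```text
(no output)
```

View pics/c2.png

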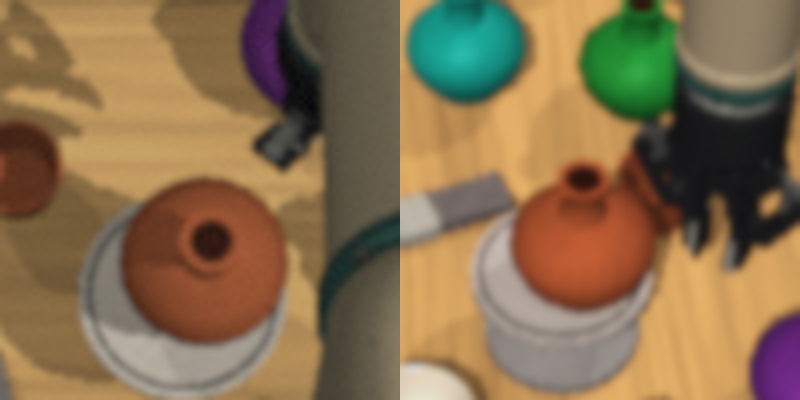

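move_arm([
  {"jaw":0.53,"xyz":[0,0.45,0],"twist":[0,0,0]},
  {"jaw":0.53,"xyz":[0,0,0],"twist":[0,0,0]},
  {"jaw":0.53,"xyz":[0,0,0],"twist":[0,0,0]},
  {"jaw":0.53,"xyz":[0,0,0.6],"twist":[0,0,0]},
  {"jaw":0.53,"xyz":[0,0,0.6],"twist":[0,0,0]},
])

```text
clock: 3.45
tool_pos: [689.9, -143.3, 170.1]
eef_rot: [[0.598, 0.801, 0.004], [0.801, -0.598, -0.0], [0.002, 0.003, -1.0]]
ft_force: [-0.7, 0.1, -0.8]
finger_gap: 65.7
finger_force: 0.0
```

move_arm([
  {"jaw":0.53,"xyz":[0,0,0.3],"twist":[0,0,0]},
  {"jaw":0.53,"xyz":[0,0,0],"twist":[0,0,0]},
  {"jaw":0.53,"xyz":[0,0,0],"twist":[0,0,0]},
])

```text
clock: 3.7
tool_pos: [688.9, -143.2, 161.1]
eef_rot: [[0.598, 0.802, -0.0], [0.802, -0.598, 0.0], [0.0, -0.0, -1.0]]
ft_force: [0.3, 0.3, 0.1]
finger_gap: 65.2
finger_force: 0.0
```

```bash
python3 - <<'E'
from h import *
s=read_state(); print(s["tool_pos"],s["finger_gap"],s["ft_force"])
b=(290,150,410,270);im=viewer.snapshot("side"); cv2.imwrite("pics/side2.png",im); a=up(im[b[1]:b[3],b[0]:b[2]])[:,:400]
w=viewer.snapshot("wrist"); cv2.imwrite("pics/w2.png",w); w=cv2.resize(w,(400,250)); w=cv2.copyMakeBorder(w,0,a.shape[0]-250,0,0,cv2.BORDER_CONSTANT)
cv2.imwrite("pics/c3.png",np.hstack([a,w]))
T=s["tool_pos"];R=s["eef_rot"];c=viewer.get_calibration("side")
for y in(-47,47):
  for z in (9,13,22): print(y,z,(T+R@[0,y,z]).round(), px(c,T+R@[0,y,z]).round(1),((px(c,T+R@[0,y,z])-b[:2]+.5)*4).round())
E
```

```text
[ 688.91228457 -143.16461062  161.10698054] 65.1965024216832 [0.3474695  0.2568771  0.12129844]
-47 9 [ 651. -115.  152.] [347.2 214. ] [231. 258.]
-47 13 [ 651. -115.  148.] [347.1 214.9] [231. 261.]
-47 22 [ 651. -115.  139.] [347.  216.8] [230. 269.]
47 9 [ 727. -171.  152.] [377.2 227.2] [351. 311.]
47 13 [ 727. -171.  148.] [377.  228.1] [350. 314.]
47 22 [ 727. -171.  139.] [376.7 230. ] [349. 322.]
```

View pics/c3.png

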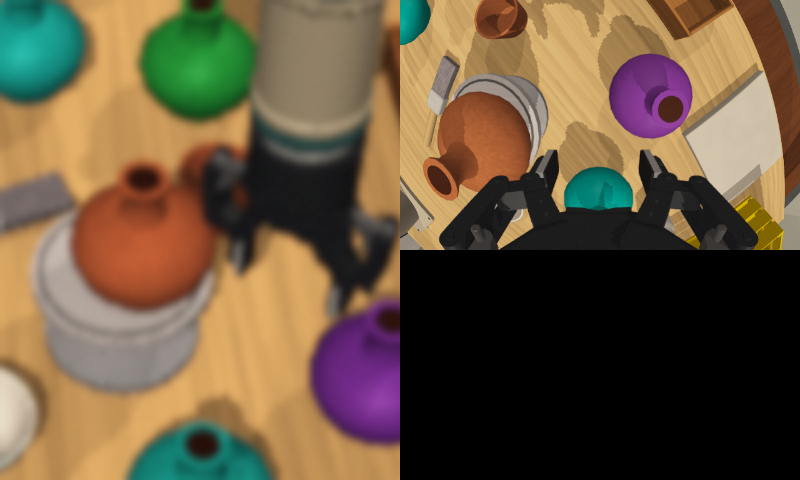

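move_arm([
  {"jaw":0.8,"xyz":[0.05,0.1,0.4],"twist":[0,0,0]},
  {"jaw":0.8,"xyz":[0,0,0.4],"twist":[0,0,0]},
  {"jaw":0.8,"xyz":[0,0,0.4],"twist":[0,0,0]},
  {"jaw":0.8,"xyz":[0,0,0.12],"twist":[0,0,0]},
  {"jaw":0.8,"xyz":[0,0,0],"twist":[0,0,0]},
])

```text
clock: 4.22
tool_pos: [690.5, -143.6, 125.7]
eef_rot: [[0.598, 0.802, -0.003], [0.802, -0.598, 0.001], [-0.002, -0.003, -1.0]]
ft_force: [-0.2, 0.1, 0.6]
finger_gap: 76.8
finger_force: 0.0
```

move_arm([
  {"jaw":0.8,"xyz":[0,-0.12,0],"twist":[0,0,0]},
  {"jaw":0.8,"xyz":[0,-0.12,0],"twist":[0,0,0]},
  {"jaw":0.8,"xyz":[0,-0.08,0],"twist":[0,0,0]},
  {"jaw":0.8,"xyz":[0,0,0],"twist":[0,0,0]},
])

```text
clock: 4.55
tool_pos: [685.2, -138.5, 128.4]
eef_rot: [[0.598, 0.802, 0.0], [0.802, -0.598, 0.0], [0.0, 0.0, -1.0]]
ft_force: [0.1, 0.5, -0.3]
finger_gap: 77.0
finger_force: 0.0
```

```bash
python3 - <<'E'
from h import *
s=read_state(); print(s["tool_pos"],s["finger_gap"],s["ft_force"])
t=viewer.snapshot("top"); print(vase("top",t,(305,165,367,235),[595,-71]))
b=(290,150,390,270);im=viewer.snapshot("side"); cv2.imwrite("pics/side3.png",im); cv2.imwrite("pics/c4.png",np.hstack([up(im[b[1]:b[3],b[0]:b[2]]),up(t[130:250,290:390])]))
E
```

```text
[ 685.18929858 -138.46570591  128.3841859 ] 77.03676313659459 [ 0.05186016  0.46546725 -0.26044789]
(array([595.19065459, -71.74502346,  52.07752198]), np.float64(0.997872340425532), 470)
```

View pics/c4.png

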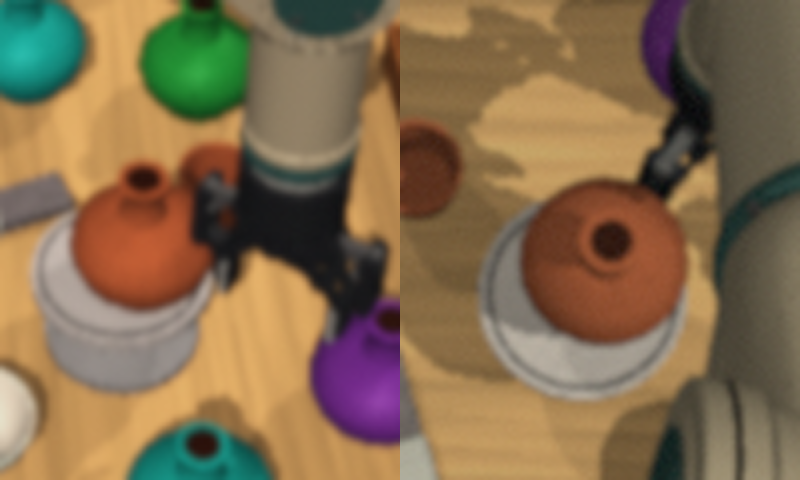

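move_arm([
  {"jaw":0.8,"xyz":[0,-0.08,0],"twist":[0,0,0]},
  {"jaw":0.8,"xyz":[0,-0.08,0],"twist":[0,0,0]},
  {"jaw":0.8,"xyz":[0,-0.08,0],"twist":[0,0,0]},
  {"jaw":0.8,"xyz":[0,-0.08,0],"twist":[0,0,0]},
])

```text
clock: 4.98
tool_pos: [679.0, -134.2, 127.9]
eef_rot: [[0.598, 0.802, 0.0], [0.802, -0.598, -0.0], [0.0, 0.001, -1.0]]
ft_force: [2.4, -1.2, -0.1]
finger_gap: 76.7
finger_force: 1.5
```

```bash
cat > m.py <<'E'
from h import *
import sys
s=read_state(); print(s["clock"],s["tool_pos"].round(1),s["ft_force"].round(1),s["moment"].round(2))
t=viewer.snapshot("top"); v=vase("top",t,(303,165,367,235),[590,-68]); print(v)
q=np.array([577.9,-58.6])-v[0][:2]; print("to go: tool x,y mm",(s["eef_rot"][:2,:2].T@q).round(1),np.linalg.norm(q).round(1))
if len(sys.argv)>1:
    b=(290,150,390,270);im=viewer.snapshot("side"); cv2.imwrite("pics/%s.png"%sys.argv[1],np.hstack([up(im[b[1]:b[3],b[0]:b[2]]),up(t[130:250,290:390])]))
E
python3 m.py c5
```

```text
4.9833 [ 679.  -134.2  127.9] [ 2.4 -1.2 -0.1] [-0.36 -0.5  -0.  ]
(array([594.82470265, -71.40831849,  51.90456727]), np.float64(0.9039665970772442), 479)
to go: tool x,y mm [  0.1 -21.2] 21.2
```

move_arm([
  {"jaw":0.8,"xyz":[0,-0.06,0],"twist":[0,0,0]},
  {"jaw":0.8,"xyz":[0,-0.06,0],"twist":[0,0,0]},
  {"jaw":0.8,"xyz":[0,-0.06,0],"twist":[0,0,0]},
  {"jaw":0.8,"xyz":[0,-0.06,0],"twist":[0,0,0]},
])

```text
clock: 5.42
tool_pos: [674.5, -131.0, 128.1]
eef_rot: [[0.598, 0.801, 0.001], [0.801, -0.598, -0.001], [0.0, 0.001, -1.0]]
ft_force: [2.7, -1.0, 0.2]
finger_gap: 76.6
finger_force: 1.4
```

```bash
python3 m.py c6
```

```text
5.4167 [ 674.5 -131.   128.1] [ 2.7 -1.   0.2] [-0.28 -0.49 -0.02]
(array([590.35674697, -67.90827039,  51.78200489]), np.float64(0.9133192389006343), 473)
to go: tool x,y mm [  0.  -15.6] 15.6
```

View pics/c6.png

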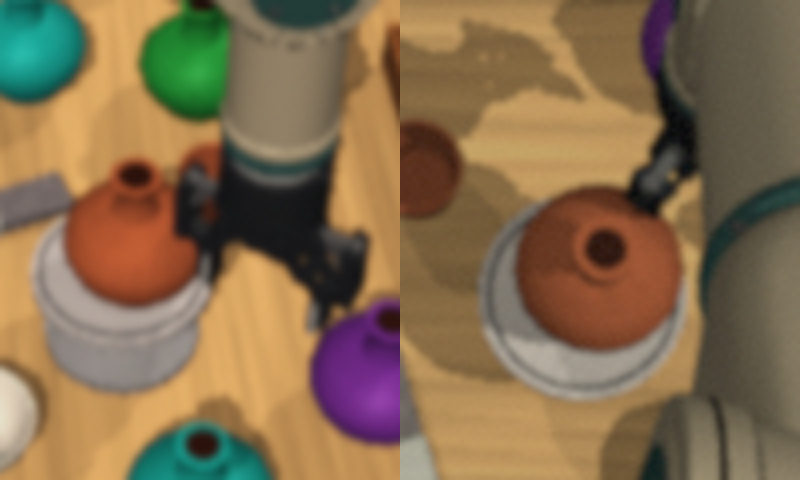

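move_arm([
  {"jaw":0.8,"xyz":[0,-0.07,0],"twist":[0,0,0]},
  {"jaw":0.8,"xyz":[0,-0.07,0],"twist":[0,0,0]},
  {"jaw":0.8,"xyz":[0,-0.07,0],"twist":[0,0,0]},
  {"jaw":0.8,"xyz":[0,-0.07,0],"twist":[0,0,0]},
  {"jaw":0.8,"xyz":[0,-0.07,0],"twist":[0,0,0]},
])

```text
clock: 5.93
tool_pos: [667.0, -125.3, 127.9]
eef_rot: [[0.598, 0.801, 0.0], [0.801, -0.598, -0.0], [0.0, 0.0, -1.0]]
ft_force: [1.7, -1.3, 0.3]
finger_gap: 76.7
finger_force: 1.6
```

```bash
python3 m.py
```

```text
5.9333 [ 667.  -125.3  127.9] [ 1.7 -1.3  0.3] [-0.37 -0.48  0.02]
(array([582.2398036 , -61.72390058,  51.25987977]), np.float64(0.9240780911062907), 461)
to go: tool x,y mm [-0.1 -5.3] 5.3
```

move_arm([
  {"jaw":0.8,"xyz":[0,-0.06,0],"twist":[0,0,0]},
  {"jaw":0.8,"xyz":[0,-0.06,0],"twist":[0,0,0]},
  {"jaw":0.8,"xyz":[0,-0.06,0],"twist":[0,0,0]},
  {"jaw":0.8,"xyz":[0,-0.05,0],"twist":[0,0,0]},
])

```text
clock: 6.32
tool_pos: [662.4, -121.9, 127.9]
eef_rot: [[0.598, 0.801, 0.0], [0.801, -0.598, -0.0], [0.0, 0.0, -1.0]]
ft_force: [3.9, -2.5, 0.3]
finger_gap: 76.9
finger_force: 1.6
```

move_arm([
  {"jaw":0.8,"xyz":[0,0.2,0],"twist":[0,0,0]},
  {"jaw":0.8,"xyz":[0,0.3,0],"twist":[0,0,0]},
  {"jaw":0.8,"xyz":[0,0.3,0],"twist":[0,0,0]},
  {"jaw":0.8,"xyz":[0,0.2,-0.2],"twist":[0,0,0]},
  {"jaw":0.8,"xyz":[0,0,0],"twist":[0,0,0]},
])

```text
clock: 6.73
tool_pos: [683.9, -138.4, 133.4]
eef_rot: [[0.599, 0.801, 0.002], [0.801, -0.599, -0.001], [0.0, 0.002, -1.0]]
ft_force: [0.6, -0.0, -0.2]
finger_gap: 76.9
finger_force: 0.0
```

```bash
python3 m.py c7; python3 - <<'E'
from h import *
t=viewer.snapshot("top");s=viewer.snapshot("side")
print(wheel("top",t,(303,170,366,233),[578,-59]),vase("side",s,(290,180,352,250,210),[578,-59]))
E
```

```text
6.7333 [ 683.9 -138.4  133.4] [ 0.6 -0.  -0.2] [ 0.02 -0.05  0.04]
(array([577.59321833, -58.17021547,  51.37194619]), np.float64(1.0), 461)
to go: tool x,y mm [-0.2  0.5] 0.5
(array([578.24119617, -58.8122764 ,  69.5419242 ]), np.float64(1.0), 597) (array([576.76812232, -57.17527477,  50.75572777]), np.float64(1.0), 166)
```

View pics/c7.png

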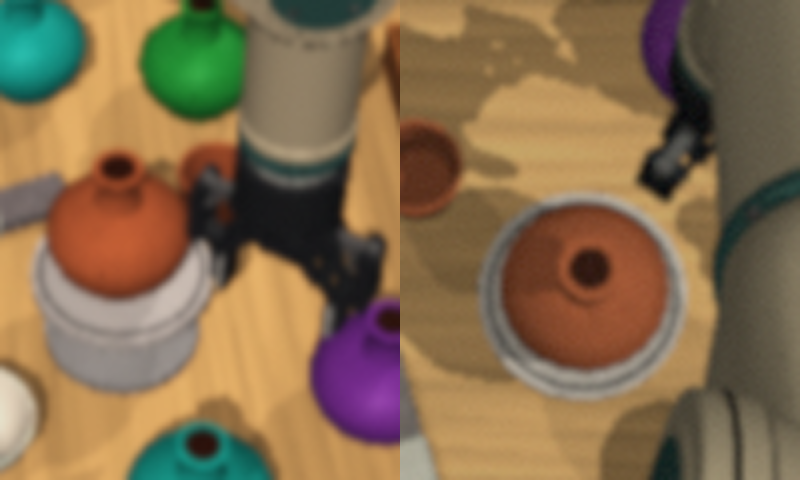

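move_arm([
  {"jaw":0.8,"xyz":[0,0.2,-0.8],"twist":[0,0,0]},
  {"jaw":0.8,"xyz":[0,0,-1],"twist":[0,0,0]},
  {"jaw":0.8,"xyz":[0,0,-1],"twist":[0,0,0]},
  {"jaw":0.8,"xyz":[0,0,-1],"twist":[0,0,0]},
  {"jaw":0.8,"xyz":[0,0,-0.5],"twist":[0,0,0]},
])

```text
clock: 7.35
tool_pos: [687.7, -139.8, 243.8]
eef_rot: [[0.598, 0.802, 0.004], [0.802, -0.598, -0.001], [0.002, 0.004, -1.0]]
ft_force: [0.6, -0.5, 1.3]
finger_gap: 76.7
finger_force: 0.0
```

move_arm([
  {"jaw":0.8,"xyz":[-0.8,0,0],"twist":[0,0,0]},
  {"jaw":0.8,"xyz":[-0.9,0,0],"twist":[0,0,0]},
  {"jaw":0.8,"xyz":[-0.9,0,0],"twist":[0,0,0]},
  {"jaw":0.8,"xyz":[-0.5,0,0],"twist":[0,0,0]},
  {"jaw":0.8,"xyz":[0,0,0],"twist":[0,0,0]},
])

```text
clock: 7.77
tool_pos: [637.8, -205.9, 239.9]
eef_rot: [[0.602, 0.799, -0.002], [0.799, -0.602, -0.002], [-0.003, -0.001, -1.0]]
ft_force: [-0.9, 0.2, -0.1]
finger_gap: 76.9
finger_force: 0.0
```

```bash
python3 m.py c8; python3 -c "
from h import *
print(wheel('top',viewer.snapshot('top'),(303,170,366,233),[578,-59]))"
```

```text
7.7667 [ 637.8 -205.9  239.9] [-0.9  0.2 -0.1] [-0.05 -0.02 -0.03]
(array([577.63488734, -58.21948447,  51.34839636]), np.float64(1.0), 461)
to go: tool x,y mm [-0.1  0.4] 0.5
(array([578.11658098, -58.84506484,  69.48440561]), np.float64(1.0), 594)
```

```bash
python3 -c "
from bench import close_job
print(close_job())"
```

```text
the job is handed in; nothing more can be done
None
```

The vase stands upright on the wheel head, about 1 mm off centre by the top camera; a rougher side-view check read about 4 mm. It was nudged only on its belly, the hand is clear, and the job was handed in at about 8 s (the verdict was not shown).

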